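# Open the spring-lid sorts box

### The arm

A 6-joint arm with a two-finger parallel gripper is mounted at the origin on the work surface. World frame = base frame: x ahead of the robot, y to its left, z up, the work surface at z = 0. Lengths are in m, angles in rad, forces in N, time in s.
With the tool pointing down it reaches from about 0.35 to 0.725 m from the base axis. Payload 6 kg.
Tool frame: the origin (TCP) lies on the centre line of the jaws, within the pads' length; the fingertips stand 22 mm ahead of it and the grasp point (between the pads) lies 3 mm ahead of it; z points along the fingers, y is the direction in which the jaws open and shut (so a half turn about z gives the same grasp; the last joint's range is limited). The gripper opens to 85 mm and grips with 20 to 120 N. Pads are 22 mm wide; open, the fingers measure 114 mm over their backs; the gripper's body (76 mm by 85 mm) begins 54 mm behind the grasp point. The pads swing forward as they close: fully open they stand 13 mm farther back than shut.
Start: joints at [1.654, 0.04, 0.085, 0, -1.615, -0.334], TCP at [0.149, 0.581, 0.229] pointing down, gripper open.
Joint ranges: [-2.56, 2.56], [-1.29, 2.01], [-1.08, 1.49], [-3.29, 1.98], [-2.81, -0.18], [-2.99, 2.99]. Speed limits (rad/s): [2.57, 2.57, 3.01, 3.14, 3.14, 3.14].

### API

Orientations are given as [roll, pitch, yaw] about the fixed x, y, z axes, in that order (R = Rz(yaw) Ry(pitch) Rx(roll)).
In Python, from station import ctrl, viewer gives the robot as it stands. The module is installed in compiled form; this text tells all that it offers.
- The arm moves only by the tool play_rows, never from a script. Its argument "motion" is a list of rows, each a list of 6 numbers: the shift along the world's x, y, z in m, then the turn, a rotation vector about the world's x, y, z in degrees. In form: [[dx, dy, dz, ax, ay, az], ...]. A call has 1 to 20 rows; each row shifts and turns the commanded pose from where the row before left it; what a row does not reach is not made up. A row lasts 1/12 s, in which the tool goes at most 41.7 mm and 7.16 degrees, less where a joint would pass 70% of its speed; a pose out of reach is approached as far as the arm can. A call with a gripper value outside its range is refused whole. "claw" is the finger opening in m, from 0 to 0.0854, set as the call begins (left out, the last holds). The fingers move at their own pace and stop on an object; "squeeze" is the grip in N (left out, the last holds). Time passes only in rows, so rows that do not move let the fingers close. It gives the time, the measured TCP pose, the force and the opening at its end, in the units of the state.
- ctrl.read_state(): the state, without advancing time (a new reading comes with each control period).
- viewer.read_camera(name): name is "scene" or "top" or "wrist"; returns the picture (420x560x3 uint8, blue, green, red); there is no depth.
- viewer.calibration(name): a dict with "vertical_fov" (degrees; the focal length in pixels is half the picture's height over the tangent of half this angle, whatever the lens; pixels are square), "cx", "cy" (the principal point, pixels), "dist_coeffs" ([k1, k2, p1, p2, k3] as OpenCV has them; the pictures are not rectified), "camera_from_world" (4x4, takes a point from world to camera coordinates); the wrist camera has in their place "tool_from_camera" (4x4, takes a point from camera to tool coordinates, whose origin is the TCP and whose axes are the flange's). Camera axes: x right, y up, looking along -z (the intrinsics and any distortion apply to the point x, -y, -z); pixel columns grow to the right and rows downward; lengths in m; the calibration is good to about 2 mm. A picture is of the moment at which its call begins: read the wrist's pose just before it. calibration takes no time and is no camera call.
- ctrl.close_job(): hands the job in, once; it reports no verdict.
The state is a dict: "clock": time; "joints": joint angles; "qd": joint speeds; "tau": joint torques, N m; "eef_pos": TCP position; "orientation": TCP orientation; "wrist_force": force on the tool from outside, world axes, zero at the start; "moment": the same for the moment, N m; "grip_width": opening from 0.0 (shut) to 1.0 (fully open).
Only numpy, scipy, OpenCV 4.12 (cv2) and the standard library are available. Lean on these libraries where they do the work, as an engineer would, in place of code of your own. Each camera call takes 0.05 s, during which the arm holds its last target.

### The job

Open the type box with the yellow label using the fingertips only: press down on the black dot at the front of its lid until the touch catch lets go and let the spring lift the lid ajar, then push the lid from underneath right back over until it stays open on its stop. Leave the red- and blue-labelled boxes shut, and do not shift or pick up any of the other things on the bench.

Things in the scene. Friction and masses are not known exactly. Their poses are not given: they have to be found in the camera images.
- yellow_box: dark wooden sorts box whose grey lid carries a yellow label; 150 mm front to back (x), 140 mm wide (y), 55 mm to the rim; fixed to the bench. Origin: centre of its underside. Its front, where the lid opens, faces its own -x (towards the robot, give or take 0.3 rad); the hinge is at its rear, +x, side
- yellow_lid (a joint): angle (rad) of the lid with the yellow label. 0 = shut and latched; about -0.035 = pressed down fully (the catch lets go beyond -0.025); about 0.7 = ajar, held up by the spring pin; 1.57 = upright; 1.95 = right back on its stop. Once freed it does not latch again. Pushed past about 1.65 it falls open and stays; let go below upright it drops back to ajar
- yellow_press (a point): black dot 18 mm across on top of the yellow lid, in the middle of its width, 15 mm behind its front edge (135 mm from the hinge line): the place to press. Moves with the lid; 67 mm above the bench when shut. Pressed down about 4 mm (3 to 4 N) it frees the touch catch; when the finger is taken away the spring lifts the lid ajar by itself in about 1 s
- yellow_edge (a point): middle of the yellow lid's front edge, on its underside, 150 mm from the hinge line; x, y, z as the lid (x towards the hinge, z out of its top). Ajar it stands about 97 mm higher than shut. Lid: flat panel 150 x 140 x 6 mm, 0.14 to 0.24 kg; shut, its underside is level with the hinge line, 6 mm above the rim. Underside flat but for a 15 mm catch hook at y +42 to +58 mm near the edge
- yellow_hinge (a point): middle of the yellow box's hinge line, at the rear of the box, 61 mm above the bench; fixed to the box and turned like it (hinge line along its y; +x away from the front)
- red_box: the same box with a red label on its lid: to be left shut; 150 mm front to back (x), 140 mm wide (y), 55 mm to the rim; fixed to the bench. Origin: centre of its underside. Its front, where the lid opens, faces its own -x (towards the robot, give or take 0.3 rad); the hinge is at its rear, +x, side
- red_lid (a joint): angle (rad) of the lid with the red label; same make as the yellow one; 0 = shut
- blue_box: the same box with a blue label on its lid: to be left shut; 150 mm front to back (x), 140 mm wide (y), 55 mm to the rim; fixed to the bench. Origin: centre of its underside. Its front, where the lid opens, faces its own -x (towards the robot, give or take 0.3 rad); the hinge is at its rear, +x, side
- blue_lid (a joint): angle (rad) of the lid with the blue label; same make as the yellow one; 0 = shut
- ink_tin: loose blue-banded tin, 68 mm across, 50 mm high; origin under its centre
- jar: loose amber jar, 60 mm across, 85 mm high; origin under its centre
- mug: loose white mug, 76 mm across, 85 mm high, handle at its +y; origin under its centre
- wood_strip: loose pale wooden strip 24 (x) x 100 (y) x 22 mm, in front of the boxes; origin under its centre
- brass_slug: loose brass bar 14 x 90 (y) x 12 mm, in front of the boxes; origin under its centre
- stick: loose steel composing stick (shallow L-shaped tray) 200 (x) x 45 x 19 mm, to the left; origin under its centre
- plastic_case: loose clear plastic case 120 (x) x 85 x 22 mm, to the right; origin under its centre

How it is judged:
By the outcome, as a careful person would: the job done as asked, in the order asked, and still so for the second after the job is handed in, with the robot touching nothing.
It also fails if it takes over 45 s, if anything falls off the work surface, if the arm or the gripper's body presses on something with over 40 N, if the wrist force passes 120 N, or if a joint passes its speed limit or range.

## Working session

There is one attempt and no reset: what is moved stays moved. The work goes in short steps, Python scripts to look and compute and a tool call to move; the robot and the scene stay as the last step left them, time stands still between calls to the robot, and variables do not carry over. Pictures are saved under pics/ and viewed, and the job is handed in when it is done.

Besides the shell and the picture viewer there is one more tool, called after "Call:" as name(argument=value, ...) on one line, values as JSON. play_rows: Moves the arm, as the interface text tells. Its arguments: {"type":"object","properties":{"motion":{"type":"array","items":{"type":"array","items":{"type":"number"}}},"claw":{"type":"number"},"squeeze":{"type":"number"}},"required":["motion"]}

```bash
mkdir -p pics; python3 - <<'E'
from station import ctrl, viewer
import cv2
s=ctrl.read_state();print(s)
for n in("top","scene"):
    cv2.imwrite(f"pics/{n}0.png",viewer.read_camera(n)); 
for n in("top","scene","wrist"): print(n,viewer.calibration(n))
E
```

```text
{'clock': 0.0, 'joints': array([ 1.65370630e+00,  4.08248315e-02,  8.37626099e-02, -4.70430214e-04,
       -1.61553431e+00, -3.33680649e-01]), 'qd': array([-0.00037438,  0.00165717,  0.00114817, -0.00162533, -0.00115115,
       -0.00043131]), 'tau': array([ 1.28679905e-03, -3.68211150e+01,  3.47408938e+01,  6.93229973e+00,
       -5.33844635e-03, -9.24522965e-06]), 'eef_pos': array([0.14873957, 0.58090264, 0.22834366]), 'orientation': array([ 3.13973781e+00, -1.45534112e-04, -2.50749921e-01]), 'wrist_force': array([-0.46146648, -0.94196512,  0.29030307]), 'moment': array([-0.06257944,  0.03272906, -0.02753227]), 'grip_width': 0.9981099045660246}
top {'vertical_fov': 46.14594998955597, 'cx': 274.4003650379519, 'cy': 209.1308915990006, 'dist_coeffs': array([-0.17125424,  0.        ,  0.        ,  0.        ,  0.        ]), 'camera_from_world': array([[-0.00791896, -0.9998972 , -0.01195332, -0.00187846],
       [ 0.98791546, -0.00967333,  0.15469151, -0.60950859],
       [-0.15479123, -0.01058387,  0.98789051, -1.22569304],
       [ 0.        ,  0.        ,  0.        ,  1.        ]])}

[... 382 characters left out ...]
70970e-01,  4.13330885e-01,  8.68040057e-01,
        -1.78994552e+00],
       [ 0.00000000e+00,  0.00000000e+00,  0.00000000e+00,
         1.00000000e+00]])}
wrist {'vertical_fov': 65.13475701761999, 'cx': 287.550301431452, 'cy': 210.04517807186429, 'dist_coeffs': array([-0.00630767,  0.        ,  0.        ,  0.        ,  0.        ]), 'tool_from_camera': array([[ 6.41131779e-04,  9.62326319e-01,  2.71896386e-01,
         7.00455541e-02],
       [ 9.99999787e-01, -6.49870695e-04, -5.79042964e-05,
         2.70156362e-04],
       [ 1.20974665e-04,  2.71896365e-01, -9.62326531e-01,
        -1.43124022e-01],
       [ 0.00000000e+00,  0.00000000e+00,  0.00000000e+00,
         1.00000000e+00]])}
```

View pics/top0.png

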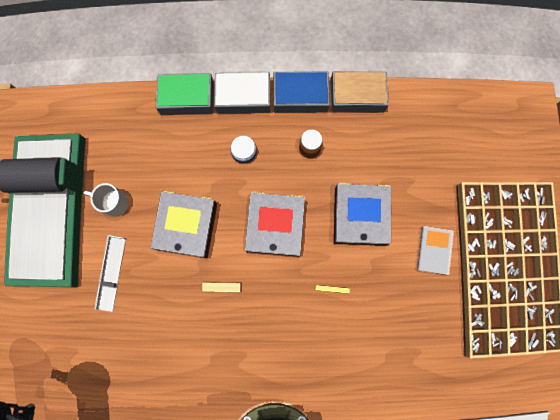

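View pics/scene0.png

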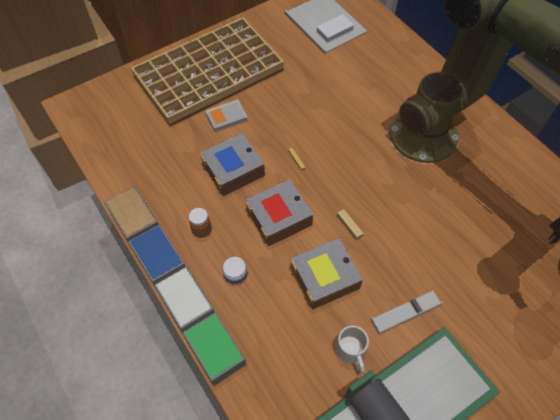

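The top view shows the yellow box with its label at about (183,220) and its dot at (178,247). In the scene view the dot is at (347,260). Next I measure them.

```bash
cat > h.py <<'E'
import numpy as np, cv2
from station import ctrl, viewer
from scipy.spatial.transform import Rotation as Ro
def K(c,h=420):
    f=h/2/np.tan(np.radians(c['vertical_fov'])/2); return np.array([[f,0,c['cx']],[0,f,c['cy']],[0,0,1.]])
def ray(c,uv,T=None):
    p=cv2.undistortPoints(np.array(uv,float).reshape(-1,1,2),K(c),c['dist_coeffs']).reshape(-1,2)
    d=np.c_[p[:,0],-p[:,1],-np.ones(len(p))]
    M=np.linalg.inv(c['camera_from_world']) if T is None else T
    return M[:3,3], d@M[:3,:3].T
def onz(c,uv,z,T=None):
    o,d=ray(c,uv,T); return o+d*((z-o[2])/d[:,2])[:,None]
E
python3 - <<'E'
from h import *
pts={}
for n,box in(("top",(140,180,230,265)),("scene",(285,235,370,310))):
    im=cv2.imread(f"pics/{n}0.png");c=viewer.calibration(n)
    x0,y0,x1,y1=box;r=im[y0:y1,x0:x1];hsv=cv2.cvtColor(r,cv2.COLOR_BGR2HSV)
    m=cv2.inRange(hsv,(22,120,120),(35,255,255));k=cv2.connectedComponentsWithStats(m);i=1+np.argmax(k[2][1:,4]);lab=k[3][i]+[x0,y0]
    mm=(k[1]==i).astype(np.uint8);rect=cv2.minAreaRect(cv2.findContours(mm,0,2)[0][0]);lb=cv2.boxPoints(rect)+[x0,y0]
    print(n,"label",lab,onz(c,lab,.067),"\n",onz(c,lb,.067)[:,:2])
    d=np.array([178,247]) if n=="top" else np.array([347,260])
    g=im[d[1]-6:d[1]+7,d[0]-6:d[0]+7].max(2).astype(float);w=np.clip(75-g,0,None)
    print(g.astype(int)) if n=="scene" else 0
    yy,xx=np.mgrid[-6:7,-6:7];dot=d+[ (w*xx).sum()/w.sum(),(w*yy).sum()/w.sum()]
    print("dot",dot,onz(c,dot,.067)); pts[n]=(ray(c,dot),ray(c,lab))
    cv2.imwrite(f"pics/{n}z.png",cv2.resize(r,None,fx=7,fy=7,interpolation=2))
for j in(0,1):
    (o1,d1),(o2,d2)=pts["top"][j],pts["scene"][j];A=np.c_[d1[0],-d2[0]];t=np.linalg.lstsq(A,o2-o1,rcond=None)[0]
    print("tri",o1+t[0]*d1[0],o2+t[1]*d2[0])
E
```

```text
top label [182.41689373 219.47820163] [[0.58194011 0.22777659 0.067     ]] 
 [[0.56055019 0.27390969]
 [0.61884741 0.26512635]
 [0.60355381 0.18154477]
 [0.54574372 0.19078371]]
dot [177.32128514 246.64658635] [[0.51244999 0.23964897 0.067     ]]
scene label [323.24114671 269.59190556] [[0.58552492 0.23138428 0.067     ]] 
 [[0.60738114 0.18564428]
 [0.54819089 0.18934089]
 [0.56332006 0.27544688]
 [0.62079008 0.27103087]]
[[138 137 136 136 137 137 133 143 157 161 160 159 158]
 [137 136 133 135 136 137 138 142 156 162 162 159 158]
 [137 136 132 131 130 131 133 136 149 158 162 160 158]
 [135 133 128 102  86  88 106 126 139 142 157 162 159]
 [136 129  97  71  65  66  70  87 126 143 157 163 162]
 [136 119  87  65  63  62  61  72 117 135 140 157 163]
 [134 119  86  64  61  61  61  65  93 123 137 153 163]
 [136 131  97  69  63  61  62  72 115 131 135 141 156]
 [139 136 119  91  73  69  75  93 124 134 137 139 155]
 [139 136 134 130 116 111 123 128 134 136 136 133 143]
 [137 136 136 135 132 134 134 135 136 137 137 134 137]
 [136 135 135 135 135 138 137 135 135 137 138 135 136]
 [135 135 135 136 135 136 137 134 135 137 138 138 135]]
dot [345.82914573 259.77889447] [[0.51611598 0.24223964 0.067     ]]
tri [0.5129521  0.2409558  0.06078639] [0.51377106 0.24025044 0.06070422]
tri [0.58293703 0.22923795 0.05971968] [0.58318377 0.22902254 0.05971023]
```

View pics/topz.png

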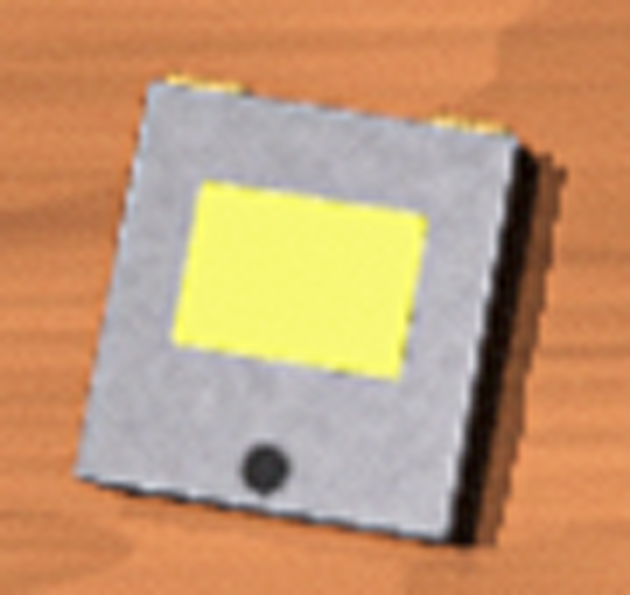

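The two views agree: the dot is at about (0.514, 0.2405), reach 0.57, and the box yaw is about -0.168. I'll close the fingers and go above the dot.

Call:
play_rows(motion=[[0.018,-0.017,0,0,0,0.24],[0.018,-0.017,0,0,0,0.24],[0.018,-0.017,0,0,0,0.24],[0.018,-0.017,0,0,0,0.24],[0.018,-0.017,0,0,0,0.24],[0.018,-0.017,0,0,0,0.24],[0.018,-0.017,0,0,0,0.24],[0.018,-0.017,0,0,0,0.24],[0.018,-0.017,0,0,0,0.24],[0.018,-0.017,0,0,0,0.24],[0.018,-0.017,0,0,0,0.24],[0.018,-0.017,0,0,0,0.24],[0.018,-0.017,0,0,0,0.24],[0.018,-0.017,0,0,0,0.24],[0.018,-0.017,0,0,0,0.24],[0.018,-0.017,0,0,0,0.24],[0.018,-0.017,0,0,0,0.24],[0.018,-0.017,0,0,0,0.24],[0.018,-0.017,0,0,0,0.24],[0.018,-0.017,0,0,0,0.24]], claw=0)

```text
clock: 1.77
eef_pos: [0.5095, 0.2402, 0.2289]
orientation: [3.141, 0.001, -0.167]
wrist_force: [-0.3, 0.1, 1.5]
grip_width: 0.001
```

Call:
play_rows(motion=[[0.005,0,-0.02,0,0,0],[0,0,-0.02,0,0,0],[0,0,-0.02,0,0,0],[0,0,-0.02,0,0,0],[0,0,-0.02,0,0,0],[0,0,-0.01,0,0,0],[0,0,0,0,0,0],[0,0,0,0,0,0]])

```text
clock: 2.43
eef_pos: [0.5139, 0.2411, 0.1195]
orientation: [3.141, -0.0, -0.167]
wrist_force: [0.5, -0.3, 0.9]
grip_width: 0.003
```

```bash
python3 - <<'E'
from h import *
s=ctrl.read_state();print(s['clock'],s['eef_pos'],s['orientation'],s['wrist_force'],s['joints'],s['grip_width'])
im=viewer.read_camera("wrist");cv2.imwrite("pics/w1.png",im)
T=np.eye(4);T[:3,:3]=Ro.from_euler('xyz',s['orientation']).as_matrix();T[:3,3]=s['eef_pos'];np.save('T1.npy',T)
E
```

```text
2.4333 [0.51391939 0.2410818  0.11954912] [ 3.14069627e+00 -4.90919639e-05 -1.66834698e-01] [ 0.49266807 -0.33897179  0.88403234] [ 7.92465417e-01 -3.00505152e-02 -1.85700880e-01  5.61532215e-04
 -1.41585175e+00  6.11409335e-01] 0.0034971696903957203
```

View pics/w1.png

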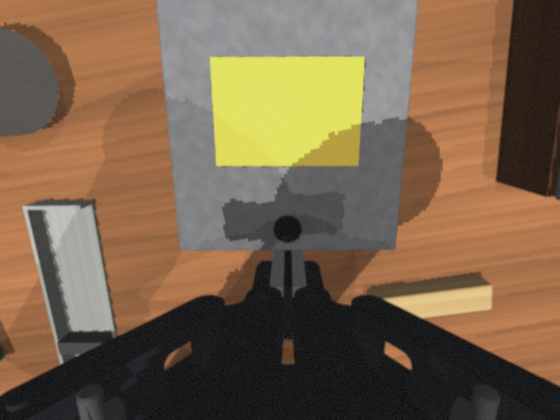

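The wrist view is square with the lid. The dot is at (288,229), straight ahead of the fingertips at (288,255). I'll check where its ray meets the lid top.

```bash
python3 - <<'E'
from h import *
T=np.load('T1.npy');c=viewer.calibration("wrist")
print(onz(c,[[288,229],[180,249],[397,249]],.067,T@c['tool_from_camera']))
E
```

```text
[[0.51612004 0.2399824  0.067     ]
 [0.51422648 0.31040257 0.067     ]
 [0.49119496 0.17336194 0.067     ]]
```

All three views agree within 2 mm, and the lid width comes out at 139 mm. I'll lower to just above the dot.

Call:
play_rows(motion=[[0.001,-0.001,-0.01,0,0,0],[0,0,-0.01,0,0,0],[0,0,-0.006,0,0,0],[0,0,-0.002,0,0,0],[0,0,0,0,0,0],[0,0,0,0,0,0]])

```text
clock: 2.98
eef_pos: [0.515, 0.2401, 0.0914]
orientation: [3.141, -0.0, -0.167]
wrist_force: [0.1, 0.9, 0.5]
grip_width: 0.0
```

Call:
play_rows(motion=[[0,0,-0.001,0,0,0],[0,0,-0.001,0,0,0],[0,0,-0.001,0,0,0],[0,0,0,0,0,0],[0,0,0,0,0,0]])

```text
clock: 3.4
eef_pos: [0.5149, 0.2402, 0.0884]
orientation: [3.142, -0.0, -0.167]
wrist_force: [0.0, 0.3, 0.0]
grip_width: -0.002
```

Call:
play_rows(motion=[[0,0,-0.001,0,0,0],[0,0,-0.001,0,0,0],[0,0,0,0,0,0],[0,0,0,0,0,0]])

```text
clock: 3.73
eef_pos: [0.5148, 0.2401, 0.0862]
orientation: [3.141, 0.0, -0.167]
wrist_force: [-0.2, -0.1, -0.3]
grip_width: 0.003
```

Call:
play_rows(motion=[[0,0,-0.001,0,0,0],[0,0,0,0,0,0],[0,0,0,0,0,0]])

```text
clock: 3.98
eef_pos: [0.5149, 0.2402, 0.0853]
orientation: [3.141, 0.0, -0.167]
wrist_force: [-0.4, 1.4, -0.2]
grip_width: -0.003
```

Call:
play_rows(motion=[[0,0,-0.001,0,0,0],[0,0,0,0,0,0],[0,0,0,0,0,0]])

```text
clock: 4.23
eef_pos: [0.5148, 0.2402, 0.0843]
orientation: [3.141, 0.0, -0.167]
wrist_force: [0.4, 0.9, -0.1]
grip_width: -0.001
```

Call:
play_rows(motion=[[0,0,-0.001,0,0,0],[0,0,0,0,0,0],[0,0,0,0,0,0]])

```text
clock: 4.48
eef_pos: [0.5148, 0.2402, 0.0833]
orientation: [3.141, 0.0, -0.167]
wrist_force: [-0.6, 0.1, -0.3]
grip_width: -0.005
```

Call:
play_rows(motion=[[0,0,-0.001,0,0,0],[0,0,0,0,0,0],[0,0,0,0,0,0]])

```text
clock: 4.73
eef_pos: [0.5149, 0.2402, 0.0823]
orientation: [3.141, 0.0, -0.167]
wrist_force: [0.3, -0.9, 0.8]
grip_width: 0.002
```

There is no clear contact force yet, so I'll look.

```bash
python3 - <<'E'
from h import *
cv2.imwrite("pics/w2.png",viewer.read_camera("wrist"))
im=viewer.read_camera("scene");cv2.imwrite("pics/s2.png",cv2.resize(im[200:330,260:430],None,fx=4.5,fy=4.5,interpolation=2))
s=[ctrl.read_state()['wrist_force']];print(s)
E
```

```text
[array([ 0.6203908 ,  0.30174083, -0.33544106])]
```

View pics/w2.png

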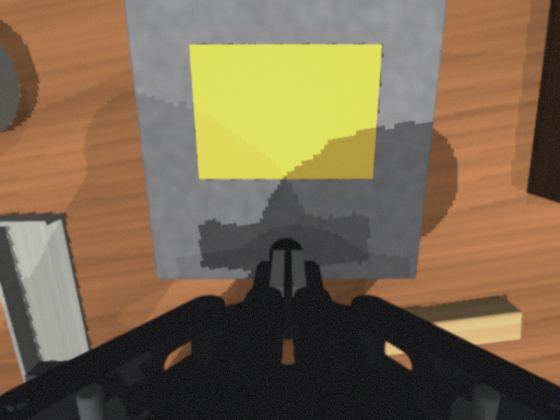

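View pics/s2.png

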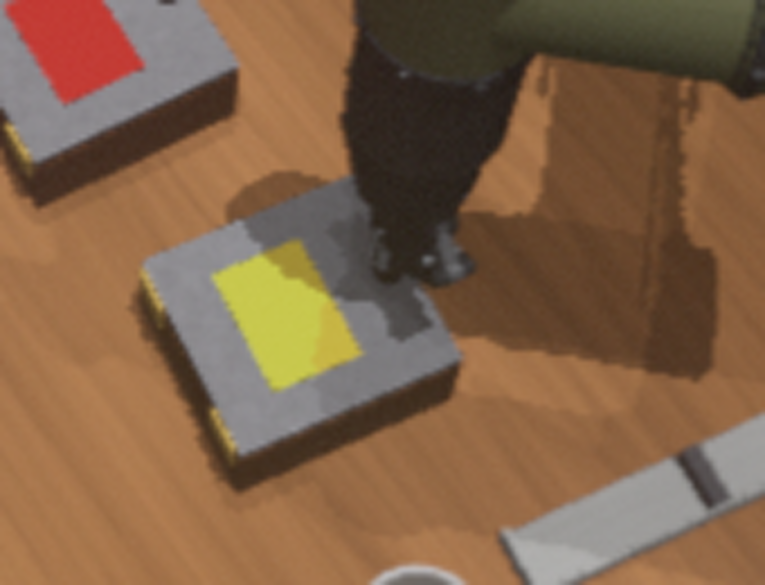

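Call:
play_rows(motion=[[0,0,-0.001,0,0,0],[0,0,-0.001,0,0,0],[0,0,0,0,0,0]])

```text
clock: 5.08
eef_pos: [0.5147, 0.2401, 0.08]
orientation: [3.141, 0.0, -0.167]
wrist_force: [-0.2, -0.5, -0.3]
grip_width: 0.001
```

Call:
play_rows(motion=[[0,0,-0.001,0,0,0],[0,0,-0.001,0,0,0],[0,0,0,0,0,0]])

```text
clock: 5.33
eef_pos: [0.5148, 0.2401, 0.0781]
orientation: [3.141, 0.0, -0.167]
wrist_force: [0.4, 0.8, 0.8]
grip_width: 0.001
```

Call:
play_rows(motion=[[0,0,-0.001,0,0,0],[0,0,0,0,0,0],[0,0,0,0,0,0]])

```text
clock: 5.58
eef_pos: [0.5149, 0.2402, 0.0773]
orientation: [3.141, 0.0, -0.167]
wrist_force: [0.0, -1.1, 1.2]
grip_width: 0.004
```

```bash
python3 - <<'E'
from h import *
a=[]
for i in range(3):
    im=viewer.read_camera("wrist");s=ctrl.read_state();a.append(s['wrist_force'])
print(np.mean(a,0),a,s['eef_pos'],s['moment'])
cv2.imwrite("pics/w3.png",cv2.resize(im[180:320,190:390],None,fx=4,fy=4,interpolation=2))
E
```

```text
[0.07993009 0.3853293  0.47112197] [array([ 0.420826  ,  0.30193446, -0.00406023]), array([-0.15420416,  0.39285488,  0.71406842]), array([-0.02683157,  0.46119855,  0.70335772])] [0.5148972  0.24026646 0.07740257] [-0.00371861  0.03387932 -0.02348255]
```

View pics/w3.png

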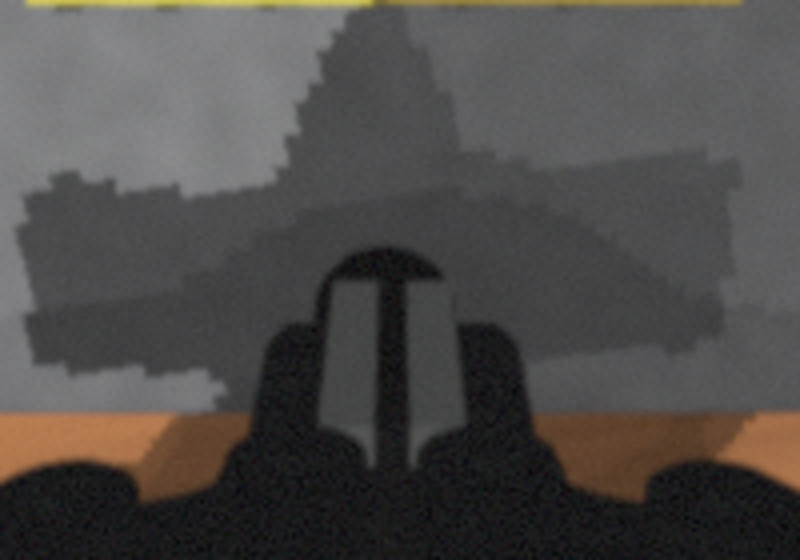

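```bash
python3 - <<'E'
from h import *
c=viewer.calibration("wrist")
for uv in ([288,250],[288,242],[288,283]):
    o,d=ray(c,[uv],c['tool_from_camera'])
    for x in (.0,.011): t=(x-o[0])/d[0,0]; print(uv,'x',x,o+t*d[0])
    s=ctrl.read_state();T=np.eye(4);T[:3,:3]=Ro.from_euler('xyz',s['orientation']).as_matrix();T[:3,3]=s['eef_pos']
    for z in (.060,.067):print(onz(c,[uv],z,T@c['tool_from_camera']))
E
```

```text
[288, 250] x 0.0 [0.         0.0006403  0.02421089]
[288, 250] x 0.011 [ 0.011       0.00059858 -0.00207773]
[[0.51760316 0.23917185 0.06      ]]
[[0.52049259 0.23869619 0.067     ]]
[288, 242] x 0.0 [0.         0.00065425 0.03620387]
[288, 242] x 0.011 [0.011      0.00061033 0.00803113]
[[0.52203342 0.23842978 0.06      ]]
[[0.52472966 0.23798647 0.067     ]]
[288, 283] x 0.0 [ 0.          0.00059701 -0.01303835]
[288, 283] x 0.011 [ 0.011       0.00056209 -0.03347506]
[[0.49863473 0.24234907 0.06      ]]
[[0.50235127 0.24173486 0.067     ]]
```

The tip seems to be only about 9 mm ahead of the TCP, so contact should be close.

Call:
play_rows(motion=[[0,0,-0.001,0,0,0],[0,0,-0.001,0,0,0],[0,0,0,0,0,0]])

```text
clock: 5.98
eef_pos: [0.5148, 0.2401, 0.075]
orientation: [3.141, 0.0, -0.167]
wrist_force: [0.3, -0.6, 0.2]
grip_width: 0.0
```

Call:
play_rows(motion=[[0,0,-0.001,0,0,0],[0,0,0,0,0,0],[0,0,0,0,0,0]])

```text
clock: 6.23
eef_pos: [0.5148, 0.2402, 0.0743]
orientation: [3.141, 0.0, -0.167]
wrist_force: [0.7, 0.6, -0.4]
grip_width: 0.004
```

Call:
play_rows(motion=[[0,0,-0.001,0,0,0],[0,0,0,0,0,0],[0,0,0,0,0,0]])

```text
clock: 6.48
eef_pos: [0.5148, 0.2402, 0.0733]
orientation: [3.141, 0.0, -0.167]
wrist_force: [0.6, -0.4, 0.5]
grip_width: 0.001
```

Call:
play_rows(motion=[[0,0,-0.001,0,0,0],[0,0,0,0,0,0],[0,0,0,0,0,0]])

```text
clock: 6.73
eef_pos: [0.5148, 0.2402, 0.0723]
orientation: [3.141, 0.0, -0.167]
wrist_force: [0.2, 0.1, -0.6]
grip_width: -0.001
```

Call:
play_rows(motion=[[0,0,-0.001,0,0,0],[0,0,0,0,0,0],[0,0,0,0,0,0]])

```text
clock: 6.98
eef_pos: [0.5149, 0.2402, 0.0713]
orientation: [3.141, 0.0, -0.167]
wrist_force: [-0.0, 0.4, 1.1]
grip_width: -0.001
```

```bash
python3 - <<'E'
from h import *
im=viewer.read_camera("wrist");s=ctrl.read_state()
print(s['wrist_force'],s['eef_pos'],s['moment'])
cv2.imwrite("pics/w4.png",cv2.resize(im[180:320,190:390],None,fx=4,fy=4,interpolation=2))
im=viewer.read_camera("scene");cv2.imwrite("pics/s4.png",cv2.resize(im[230:310,290:390],None,fx=7.5,fy=7.5,interpolation=2))
E
```

```text
[ 0.06248776  0.82930654 -0.98486576] [0.51486675 0.24017135 0.07132713] [-0.03957876 -0.07234168 -0.03141823]
```

View pics/w4.png

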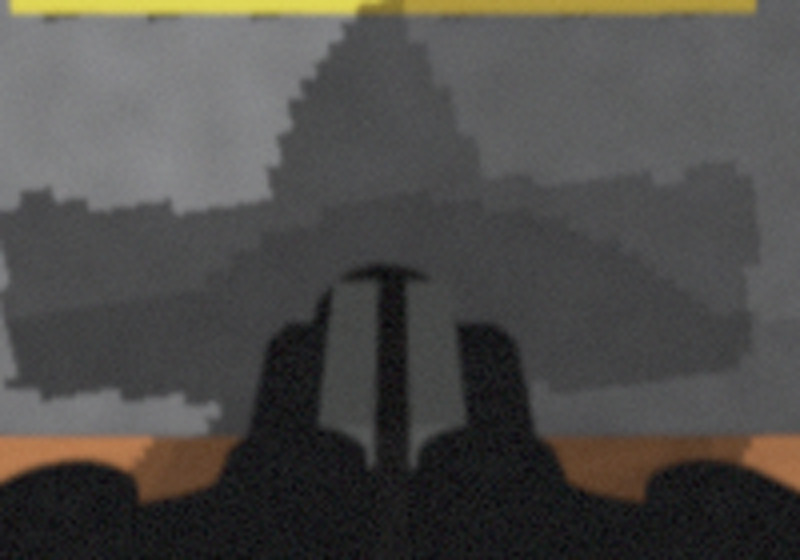

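View pics/s4.png

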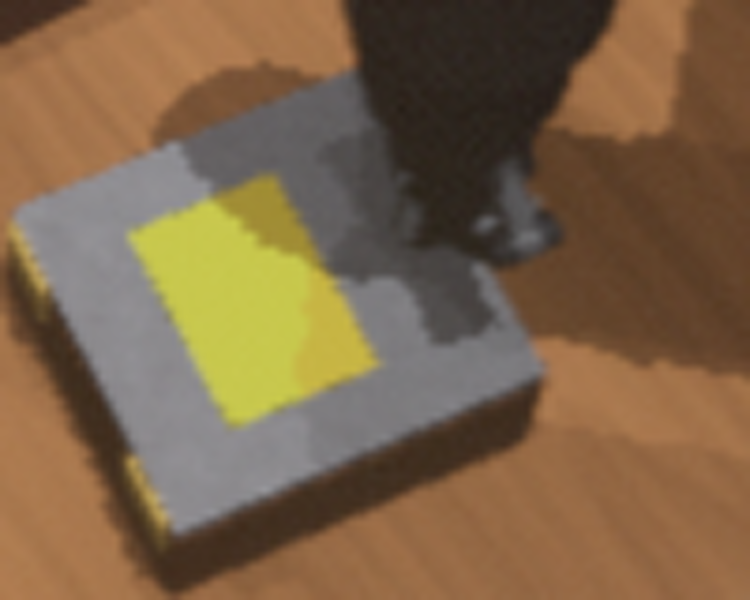

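```bash
python3 - <<'E'
from h import *
im=viewer.read_camera("wrist");s=ctrl.read_state();cv2.imwrite("pics/w5.png",im)
T=np.eye(4);T[:3,:3]=Ro.from_euler('xyz',s['orientation']).as_matrix();T[:3,3]=s['eef_pos']
c=viewer.calibration("wrist");hsv=cv2.cvtColor(im,cv2.COLOR_BGR2HSV)
print(hsv[286,100:480:8].tolist())
E
```

```text
[[12, 140, 159], [12, 145, 157], [12, 136, 163], [13, 139, 160], [13, 144, 156], [12, 142, 154], [11, 72, 135], [0, 0, 122], [130, 6, 130], [90, 2, 111], [30, 2, 116], [90, 2, 116], [100, 6, 119], [150, 2, 118], [100, 6, 118], [150, 2, 114], [120, 2, 116], [135, 4, 117], [110, 12, 65], [96, 28, 46], [107, 54, 33], [120, 8, 32], [30, 7, 76], [90, 8, 32], [80, 14, 53], [90, 3, 75], [90, 44, 23], [105, 20, 26], [150, 4, 72], [90, 3, 81], [120, 3, 78], [110, 9, 85], [120, 8, 91], [105, 6, 84], [70, 9, 86], [158, 12, 86], [90, 3, 83], [105, 6, 87], [0, 3, 84], [105, 6, 87], [45, 5, 93], [12, 147, 161], [12, 140, 164], [13, 142, 165], [12, 141, 170], [13, 145, 169], [13, 145, 169], [12, 141, 175]]
```

View pics/w5.png

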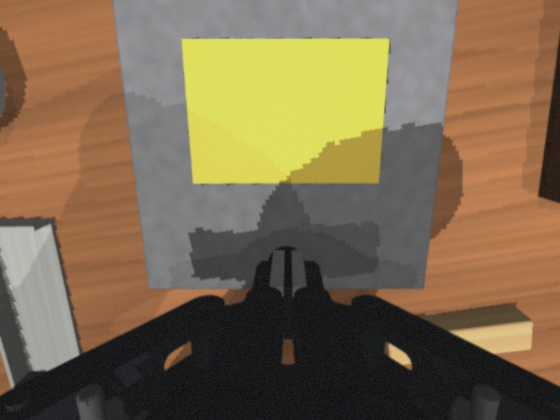

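```bash
python3 - <<'E'
from h import *
c=viewer.calibration("wrist");s=ctrl.read_state()
T=np.eye(4);T[:3,:3]=Ro.from_euler('xyz',s['orientation']).as_matrix();T[:3,3]=s['eef_pos']
for z in (.055,.060,.064,.067,.070):
    p=onz(c,[[148.5,289],[426.5,289],[288,246.5]],z,T@c['tool_from_camera']);print(z,np.linalg.norm(p[0]-p[1]),p[0],p[1],p[2])
T1=np.load('T1.npy')
for z in (.055,.060,.067,.070):
    p=onz(c,[[180,249],[397,249],[288,229]],z,T1@c['tool_from_camera']);print(z,np.linalg.norm(p[0]-p[1]),p[2])
E
```

```text
0.055 0.15059460865961538 [0.50809012 0.3173514  0.055     ] [0.48316036 0.16883459 0.055     ] [0.51996679 0.23873724 0.055     ]
0.06 0.14587423280061665 [0.51046574 0.31455782 0.06      ] [0.4863174  0.17069625 0.06      ] [0.52197013 0.23840781 0.06      ]
0.064 0.14209793211341773 [0.51236623 0.31232295 0.064     ] [0.48884303 0.17218558 0.064     ] [0.52357281 0.23814426 0.064     ]
0.067 0.1392657065980185 [0.5137916  0.31064679 0.067     ] [0.49073725 0.17330258 0.067     ] [0.52477481 0.2379466  0.067     ]
0.07 0.1364334810826193 [0.51521697 0.30897064 0.07      ] [0.49263147 0.17441957 0.07      ] [0.52597682 0.23774894 0.07      ]
0.055 0.14748544687668508 [0.51202525 0.24064341 0.055     ]
0.06 0.14393461533519838 [0.51373205 0.2403682  0.06      ]
0.067 0.13896345117711686 [0.51612157 0.23998291 0.067     ]
0.07 0.13683295225222486 [0.51714565 0.23981779 0.07      ]
```

The lid is still at about 67 mm, so it is not yet pressed. I'll keep going down in small steps.

Call:
play_rows(motion=[[0,0,-0.001,0,0,0],[0,0,-0.001,0,0,0],[0,0,0,0,0,0]])

```text
clock: 7.38
eef_pos: [0.5148, 0.2401, 0.069]
orientation: [3.141, 0.0, -0.167]
wrist_force: [0.1, 0.4, 0.2]
grip_width: -0.003
```

Call:
play_rows(motion=[[0,0,-0.001,0,0,0],[0,0,-0.001,0,0,0],[0,0,0,0,0,0]])

```text
clock: 7.63
eef_pos: [0.5148, 0.2402, 0.0671]
orientation: [3.141, 0.0, -0.167]
wrist_force: [-0.6, -0.2, -0.2]
grip_width: -0.003
```

```bash
python3 - <<'E'
from h import *
im=viewer.read_camera("wrist");s=ctrl.read_state()
print(s['clock'],s['wrist_force'],s['eef_pos'],s['moment'])
cv2.imwrite("pics/w6.png",cv2.resize(im[180:320,190:390],None,fx=4,fy=4,interpolation=2))
im=viewer.read_camera("scene");cv2.imwrite("pics/s6.png",cv2.resize(im[190:310,290:450],None,fx=5,fy=5,interpolation=2))
E
```

```text
7.6833 [0.72073201 0.05428346 0.06223197] [0.51479421 0.24017582 0.0671557 ] [-0.02027041  0.00712065  0.01913367]
```

View pics/w6.png

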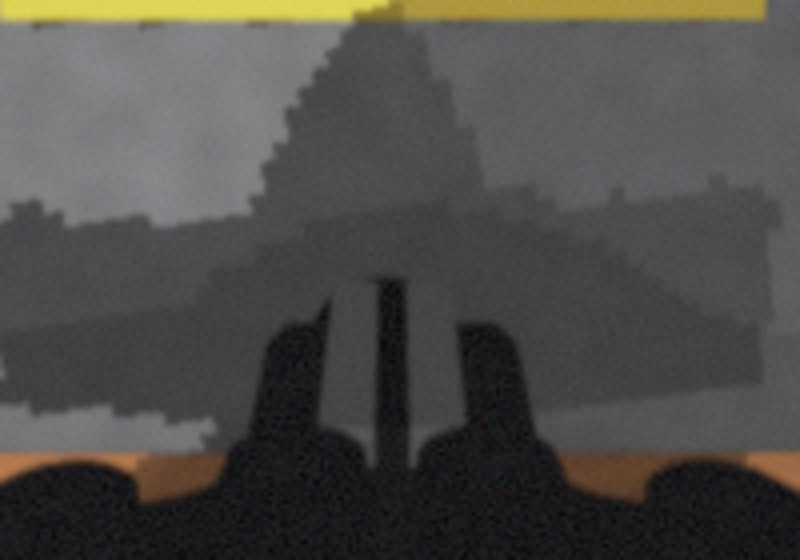

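View pics/s6.png

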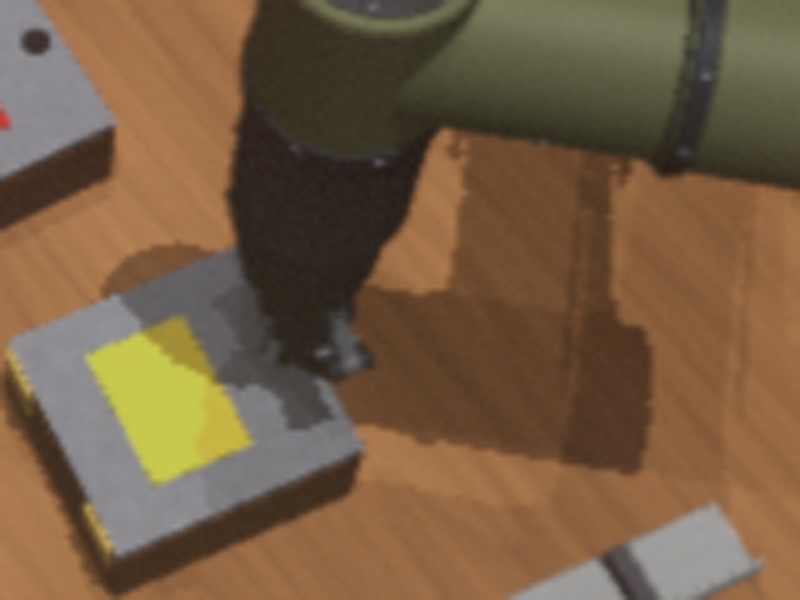

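Call:
play_rows(motion=[[0,0,-0.001,0,0,0],[0,0,-0.001,0,0,0],[0,0,0,0,0,0]])

```text
clock: 7.98
eef_pos: [0.5149, 0.2402, 0.0654]
orientation: [3.142, -0.0, -0.167]
wrist_force: [0.7, -0.8, 0.5]
grip_width: 0.002
```

Call:
play_rows(motion=[[0,0,-0.001,0,0,0],[0,0,-0.001,0,0,0],[0,0,0,0,0,0]])

```text
clock: 8.23
eef_pos: [0.5149, 0.2403, 0.0637]
orientation: [-3.142, -0.0, -0.167]
wrist_force: [-1.9, -0.9, 4.4]
grip_width: -0.001
```

```bash
python3 - <<'E'
from h import *
im=viewer.read_camera("wrist");s=ctrl.read_state()
print(s['clock'],s['wrist_force'],s['eef_pos'],s['moment'])
cv2.imwrite("pics/w7.png",im)
im=viewer.read_camera("top");cv2.imwrite("pics/t7.png",cv2.resize(im[170:290,130:290],None,fx=5,fy=5,interpolation=2))
E
```

```text
8.2833 [-2.25274769 -0.39892706  4.06424101] [0.51493646 0.24028494 0.06370921] [-0.12000593  0.6060402   0.04678456]
```

View pics/w7.png

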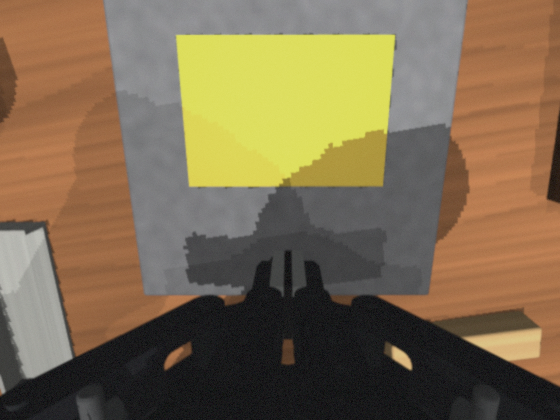

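View pics/t7.png

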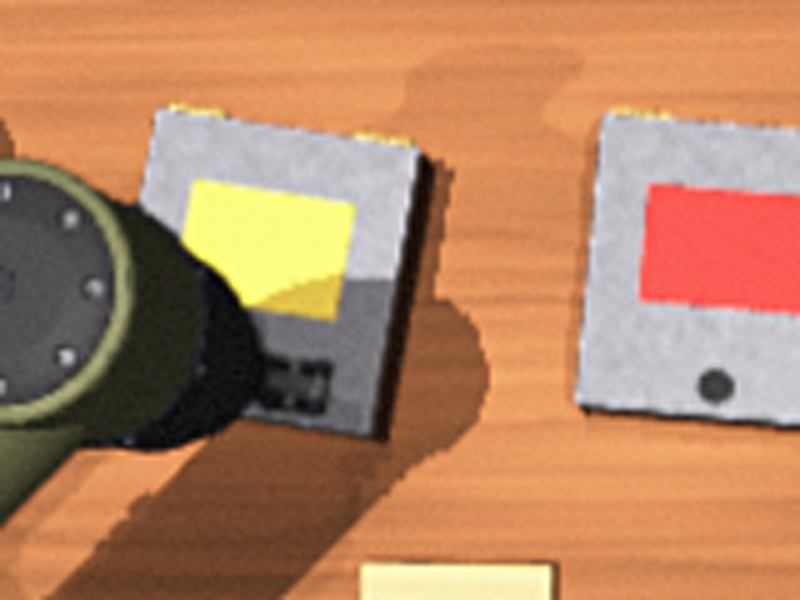

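Contact: about 4 N upward at TCP z 0.0637. I'll press a little further to be sure the catch goes past its release depth.

Call:
play_rows(motion=[[0,0,-0.001,0,0,0],[0,0,-0.001,0,0,0],[0,0,0,0,0,0]])

```text
clock: 8.58
eef_pos: [0.5149, 0.2403, 0.061]
orientation: [3.142, 0.0, -0.167]
wrist_force: [-1.4, -0.1, 2.6]
grip_width: -0.002
```

Call:
play_rows(motion=[[0,0,-0.001,0,0,0],[0,0,0,0,0,0],[0,0,0,0,0,0]])

```text
clock: 8.83
eef_pos: [0.5149, 0.2403, 0.0607]
orientation: [-3.142, -0.0, -0.167]
wrist_force: [-3.7, -0.3, 4.6]
grip_width: -0.007
```

Call:
play_rows(motion=[[0,0,-0.001,0,0,0],[0,0,0,0,0,0],[0,0,0,0,0,0]])

```text
clock: 9.08
eef_pos: [0.5149, 0.2403, 0.0605]
orientation: [-3.142, -0.001, -0.167]
wrist_force: [-5.6, -1.3, 9.5]
grip_width: 0.004
```

Call:
play_rows(motion=[[0,0,0.02,0,0,0],[-0.01,0.002,0.035,0,0,0],[-0.02,0.003,0.035,0,0,0],[-0.025,0.004,0.03,0,0,0],[-0.025,0.004,0.02,0,0,0],[-0.02,0.003,0.01,0,0,0],[0,0,0,0,0,0],[0,0,0,0,0,0],[0,0,0,0,0,0],[0,0,0,0,0,0],[0,0,0,0,0,0],[0,0,0,0,0,0]])

```text
clock: 10.08
eef_pos: [0.4152, 0.2558, 0.2083]
orientation: [3.14, 0.001, -0.168]
wrist_force: [-0.1, -0.5, 0.6]
grip_width: -0.0
```

```bash
python3 - <<'E'
from h import *
im=viewer.read_camera("wrist");s=ctrl.read_state()
print(s['clock'],s['wrist_force'],s['eef_pos'],s['joints'])
cv2.imwrite("pics/w8.png",im)
im=viewer.read_camera("scene");cv2.imwrite("pics/s8.png",cv2.resize(im[170:320,260:460],None,fx=4,fy=4,interpolation=2))
E
```

```text
10.1333 [ 0.32564347 -1.00492342  0.43180434] [0.41516534 0.25589661 0.2085501 ] [ 9.67111001e-01 -2.63645211e-01 -2.32341587e-01  4.89119589e-05
 -1.60372652e+00  4.35811513e-01]
```

View pics/w8.png

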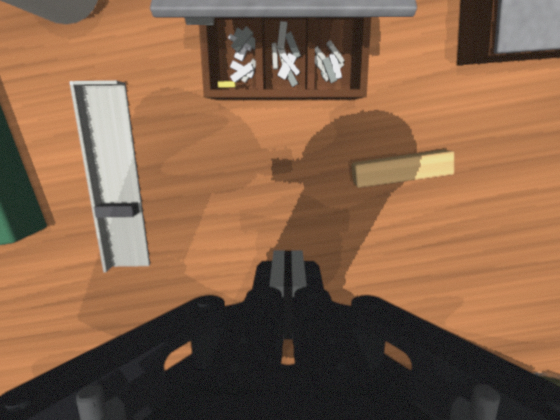

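View pics/s8.png

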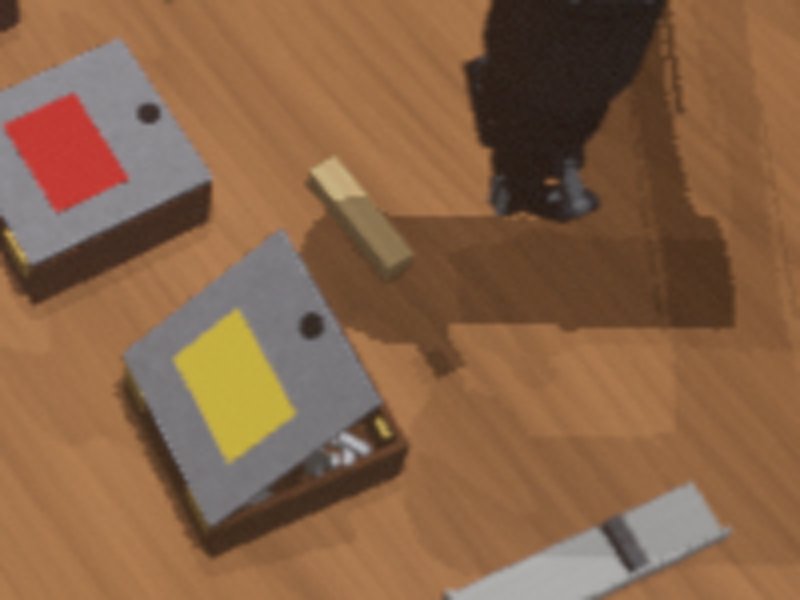

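The lid is ajar and the box's inside shows. Now I tilt the fingers forward about the box's y axis, in front of the box.

Call:
play_rows(motion=[[0.004,-0.001,-0.007,-1,-5.9,0],[0.004,-0.001,-0.007,-1,-5.9,0],[0.004,-0.001,-0.007,-1,-5.9,0],[0.004,-0.001,-0.007,-1,-5.9,0],[0.004,-0.001,-0.007,-1,-5.9,0],[0.004,-0.001,-0.007,-1,-5.9,0],[0.004,-0.001,-0.007,-1,-5.9,0],[0.004,-0.001,-0.007,-1,-5.9,0],[0.004,-0.001,-0.007,-1,-5.9,0],[0.004,0,-0.007,-1,-5.9,0],[0,0,0,0,0,0]])

```text
clock: 11.1
eef_pos: [0.4687, 0.2783, 0.1565]
orientation: [3.097, -1.025, -0.154]
wrist_force: [0.7, -1.2, -0.5]
grip_width: 0.002
```

```bash
python3 - <<'E'
from h import *
im=viewer.read_camera("wrist");s=ctrl.read_state()
print(s['clock'],s['wrist_force'],s['eef_pos'],s['joints']);R=Ro.from_euler('xyz',s['orientation']).as_matrix();print(R)
cv2.imwrite("pics/w9.png",im)
im=viewer.read_camera("scene");cv2.imwrite("pics/s9.png",cv2.resize(im[170:320,260:460],None,fx=4,fy=4,interpolation=2))
E
```

```text
11.15 [ 0.58323377 -0.58158554 -1.40316322] [0.46867313 0.27650996 0.15653894] [ 1.30717701 -0.46886189 -1.08206035  1.13141718 -1.22448279 -0.4924882 ]
[[ 0.51667653 -0.19272146  0.83420849]
 [-0.08152998 -0.98098412 -0.1761335 ]
 [ 0.85228999  0.02299105 -0.52256405]]
```

View pics/w9.png

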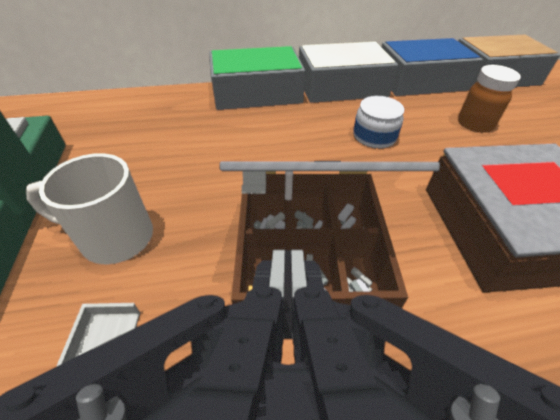

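View pics/s9.png

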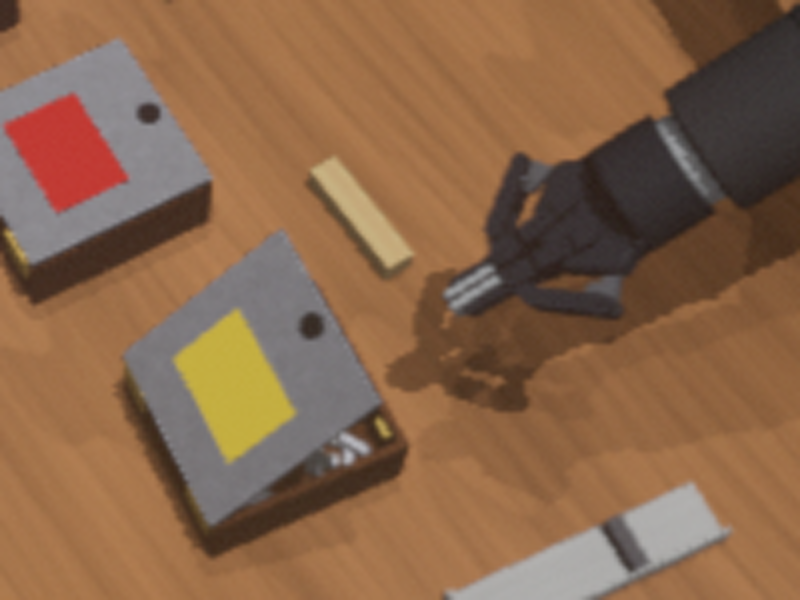

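The tilt is right (about 58°), but joint 3 is at the edge of its range. I'll move forward and away from it onto the box's centreline.

Call:
play_rows(motion=[[0.008,-0.008,0,0,0,0],[0.008,-0.008,0,0,0,0],[0.008,-0.008,0,0,0,0],[0.006,-0.006,0,0,0,0],[0,0,0,0,0,0],[0,0,0,0,0,0]])

```text
clock: 11.7
eef_pos: [0.5019, 0.2517, 0.1633]
orientation: [3.107, -1.014, -0.172]
wrist_force: [0.4, -0.2, 0.1]
grip_width: -0.001
```

```bash
python3 - <<'E'
from h import *
s=ctrl.read_state()
print(s['clock'],s['wrist_force'],s['eef_pos'],s['joints']);R=Ro.from_euler('xyz',s['orientation']).as_matrix();print(R)
E
```

```text
11.7 [ 0.4359004  -0.15095198  0.06483181] [0.50185103 0.25174686 0.16330326] [ 1.17874031 -0.48409965 -1.0814569   1.17249284 -1.13504711 -0.43517873]
[[ 0.52064111 -0.20020008  0.82997154]
 [-0.09050127 -0.97958317 -0.17951694]
 [ 0.84896546  0.01835042 -0.52812963]]
```

Call:
play_rows(motion=[[0,0,0,0.9,5,0],[0,0,0,0.9,5,0],[0,0,-0.01,0,0,0],[0,0,-0.01,0,0,0],[0,0,0,0,0,0],[0,0,0,0,0,0]])

```text
clock: 12.2
eef_pos: [0.5012, 0.2518, 0.141]
orientation: [3.101, -0.837, -0.166]
wrist_force: [0.6, -1.3, 0.1]
grip_width: -0.0
```

```bash
python3 - <<'E'
from h import *
s=ctrl.read_state()
print(s['clock'],s['wrist_force'],s['eef_pos'],s['joints']);R=Ro.from_euler('xyz',s['orientation']).as_matrix();print(R)
E
```

```text
12.2 [ 0.57542124 -1.33211901  0.06169287] [0.50123502 0.25182093 0.14103932] [ 1.18284334 -0.4618872  -0.98714364  0.95670045 -1.11182245 -0.27655235]
[[ 0.66045013 -0.1943894   0.72527125]
 [-0.11054818 -0.98055525 -0.16214345]
 [ 0.7426875   0.02691024 -0.66909724]]
```

Call:
play_rows(motion=[[0,-0.004,-0.01,0,0,0],[0,-0.003,-0.01,0,0,0],[0,-0.002,-0.008,0,0,0],[0,0,0,0,0,0],[0,0,0,0,0,0]])

```text
clock: 12.62
eef_pos: [0.5016, 0.2427, 0.1136]
orientation: [3.103, -0.837, -0.168]
wrist_force: [0.0, 0.0, 0.0]
grip_width: -0.004
```

```bash
python3 - <<'E'
from h import *
s=ctrl.read_state()
print(s['clock'],s['wrist_force'],s['eef_pos'],s['joints']);R=Ro.from_euler('xyz',s['orientation']).as_matrix();print(R[:,2])
cv2.imwrite("pics/w10.png",viewer.read_camera("wrist"))
im=viewer.read_camera("scene");cv2.imwrite("pics/s10.png",cv2.resize(im[170:320,260:460],None,fx=4,fy=4,interpolation=2))
E
```

```text
12.6167 [0.03300248 0.00598423 0.01657707] [0.50163512 0.24272753 0.11361487] [ 1.15922211 -0.45927321 -1.03976787  0.98677966 -1.06368707 -0.31670154]
[ 0.72507643 -0.16182512 -0.66938539]
```

View pics/s10.png

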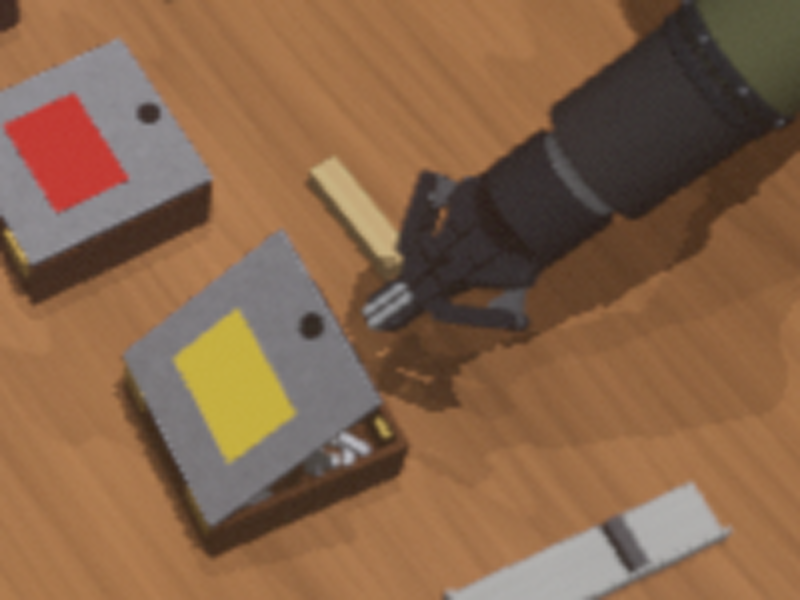

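View pics/w10.png

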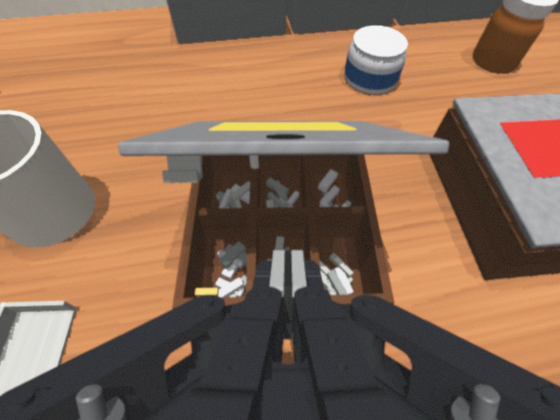

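The fingers are in front of the opening, and the catch hook is off to the left, clear of my line. I'll insert under the lid and start lifting.

Call:
play_rows(motion=[[0.011,-0.002,0.001,0,0,0],[0.011,-0.002,0.001,0,0,0],[0.011,-0.002,0.001,0,0,0],[0.011,-0.002,0.001,0,0,0],[0,0,0,0,0,0],[0,0,0.007,0,0,0],[0,0,0.007,0,0,0],[0.006,-0.001,0.006,0,0,0],[0.006,-0.001,0.006,0,0,0],[0.006,-0.001,0.006,0,0,0],[0,0,0,0,0,0]])

```text
clock: 13.63
eef_pos: [0.5647, 0.2329, 0.1525]
orientation: [3.109, -0.838, -0.172]
wrist_force: [-1.1, 0.3, -0.4]
grip_width: 0.001
```

```bash
python3 - <<'E'
from h import *
s=ctrl.read_state()
print(s['clock'],s['wrist_force'],s['eef_pos'],s['joints']);R=Ro.from_euler('xyz',s['orientation']).as_matrix();print(R[:,2])
cv2.imwrite("pics/w11.png",viewer.read_camera("wrist"))
im=viewer.read_camera("scene");cv2.imwrite("pics/s11.png",cv2.resize(im[170:320,260:460],None,fx=4,fy=4,interpolation=2))
E
```

```text
13.6333 [-1.0912975   0.34981265 -0.36108223] [0.56467657 0.23288277 0.15251946] [ 0.99725335 -0.37731485 -0.91543781  1.00673167 -0.96892597 -0.19112413]
[ 0.72636895 -0.15932252 -0.66858394]
```

View pics/s11.png

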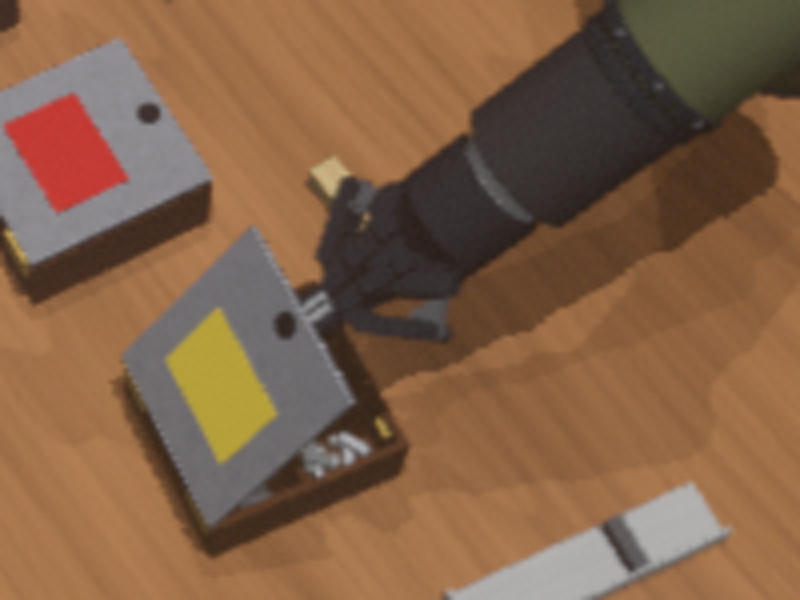

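View pics/w11.png

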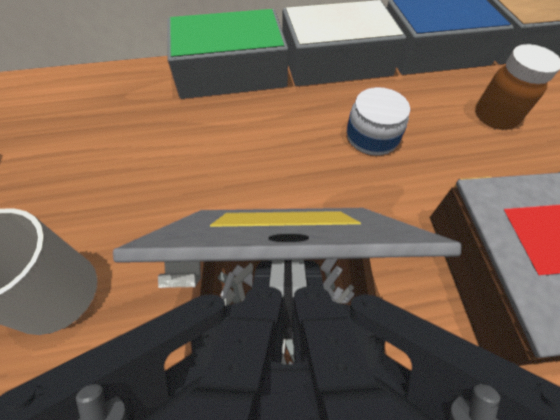

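The tip is under the lid and the lid is rising, with low force. I'll continue along the arc.

Call:
play_rows(motion=[[0.007,-0.001,0.004,0,0,0],[0.007,-0.001,0.004,0,0,0],[0.007,-0.001,0.004,0,0,0],[0.008,-0.001,0.003,0,0,0],[0.008,-0.001,0.003,0,0,0],[0.008,-0.001,0.003,0,0,0],[0.008,-0.001,0.002,0,0,0],[0.008,-0.002,0.001,0,0,0],[0,0,0,0,0,0]])

```text
clock: 14.48
eef_pos: [0.6259, 0.2229, 0.1746]
orientation: [3.106, -0.837, -0.171]
wrist_force: [0.5, -1.1, 0.1]
grip_width: -0.003
```

```bash
python3 - <<'E'
from h import *
s=ctrl.read_state()
print(s['clock'],s['wrist_force'],s['eef_pos'],s['joints'])
cv2.imwrite("pics/w12.png",viewer.read_camera("wrist"))
im=viewer.read_camera("scene");cv2.imwrite("pics/s12.png",cv2.resize(im[170:320,260:460],None,fx=4,fy=4,interpolation=2))
E
```

```text
14.4833 [ 0.52296075 -1.13409449  0.09811994] [0.62585299 0.22294134 0.17464065] [ 0.86606405 -0.27026428 -0.79443643  1.01745226 -0.88222023 -0.09925263]
```

View pics/s12.png

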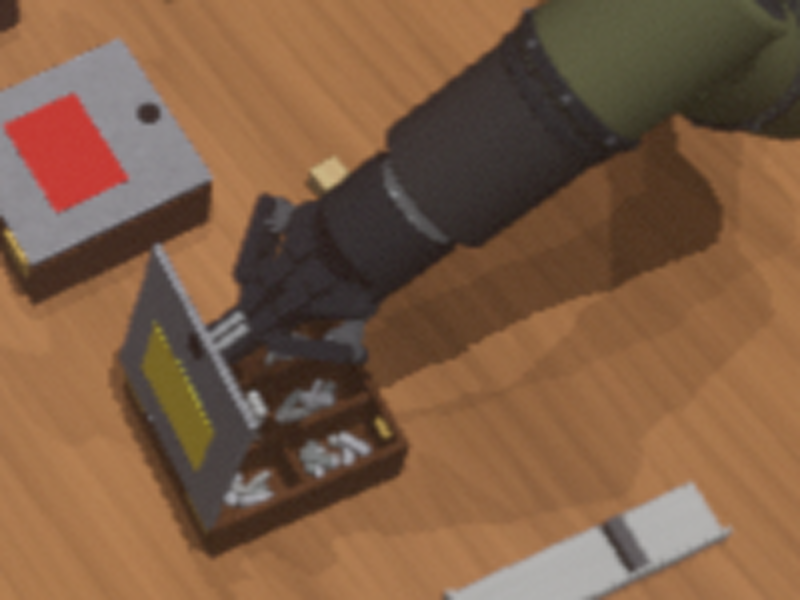

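View pics/w12.png

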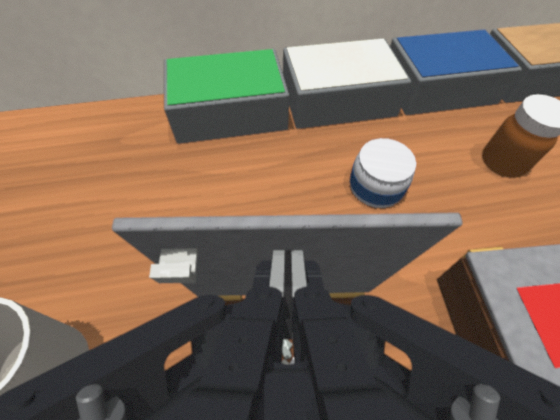

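The lid is close to upright. I'll push on past 1.65 rad.

Call:
play_rows(motion=[[0.007,-0.001,0,0,0,0],[0.007,-0.001,0,0,0,0],[0.007,-0.001,0,0,0,0],[0.007,-0.001,-0.001,0,0,0],[0.007,-0.001,-0.001,0,0,0],[0.007,-0.001,-0.001,0,0,0],[0.007,-0.001,-0.001,0,0,0],[0.004,-0.001,-0.001,0,0,0],[0,0,0,0,0,0],[0,0,0,0,0,0]])

```text
clock: 15.42
eef_pos: [0.6778, 0.2151, 0.1691]
orientation: [3.105, -0.837, -0.17]
wrist_force: [0.3, -0.0, -0.2]
grip_width: 0.001
```

```bash
python3 - <<'E'
from h import *
s=ctrl.read_state()
print(s['clock'],s['wrist_force'],s['eef_pos'],s['joints'])
cv2.imwrite("pics/w13.png",viewer.read_camera("wrist"))
im=viewer.read_camera("scene");cv2.imwrite("pics/s13.png",cv2.resize(im[170:320,260:460],None,fx=4,fy=4,interpolation=2))
E
```

```text
15.4167 [ 0.331522   -0.00880836 -0.19452695] [0.67783985 0.21507792 0.16913434] [ 0.76166115 -0.15995306 -0.71638272  1.05469592 -0.78876188 -0.07416882]
```

View pics/s13.png

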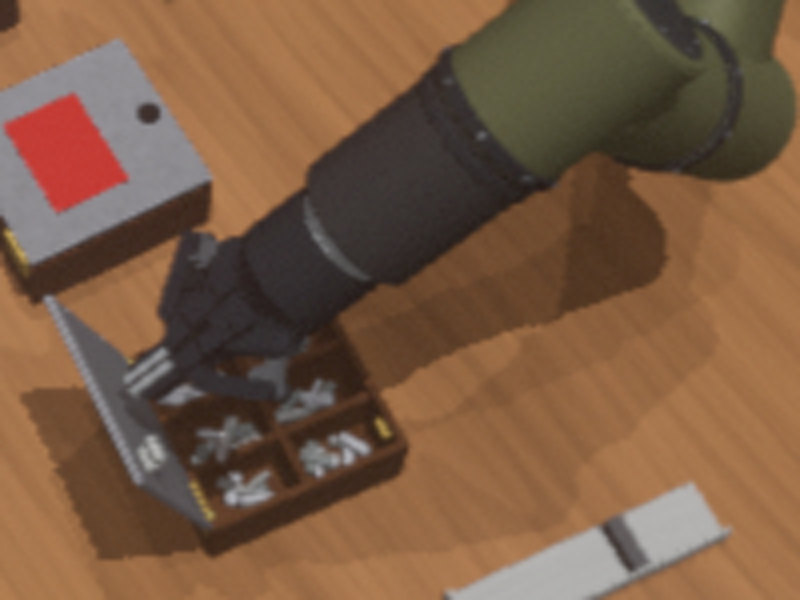

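View pics/w13.png

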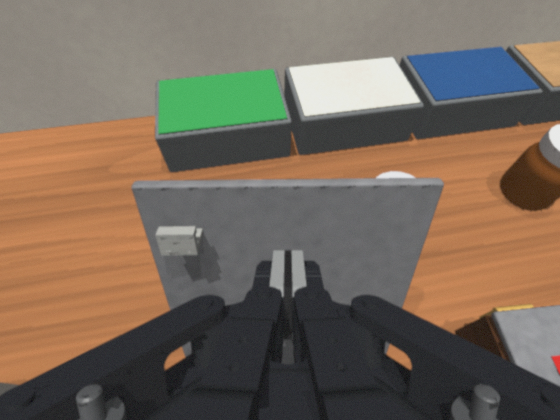

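The lid has fallen right back. I'll withdraw along the finger axis, up and back.

Call:
play_rows(motion=[[-0.01,0.002,0.005,0,0,0],[-0.015,0.003,0.012,0,0,0],[-0.02,0.003,0.02,0,0,0],[-0.02,0.003,0.02,0,0,0],[-0.02,0.003,0.02,0,0,0],[-0.02,0.003,0.02,0,0,0],[-0.01,0.002,0.01,0,0,0],[0,0,0,0,0,0],[0,0,0,0,0,0],[0,0,0,0,0,0],[0,0,0,0,0,0],[0,0,0,0,0,0]])

```text
clock: 16.52
eef_pos: [0.5629, 0.2338, 0.2751]
orientation: [3.103, -0.836, -0.168]
wrist_force: [0.2, 0.4, 0.3]
grip_width: 0.001
```

```bash
python3 - <<'E'
from h import *
s=ctrl.read_state()
print(s['clock'],s['wrist_force'],s['eef_pos'],s['joints'],abs(s['qd']).max())
cv2.imwrite("pics/s14.png",viewer.read_camera("scene"))
cv2.imwrite("pics/t14.png",viewer.read_camera("top"))
E
```

```text
16.5167 [0.20997611 0.36971648 0.29528805] [0.56289605 0.23384728 0.27514225] [ 1.04980942 -0.42680392 -0.71180805  0.8842965  -1.16003044  0.01479744] 0.006148693679253981
```

View pics/s14.png

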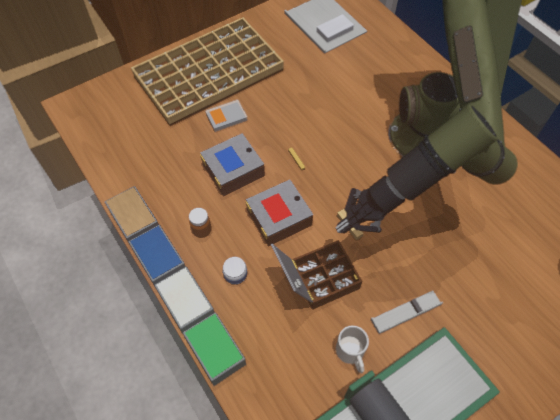

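View pics/t14.png

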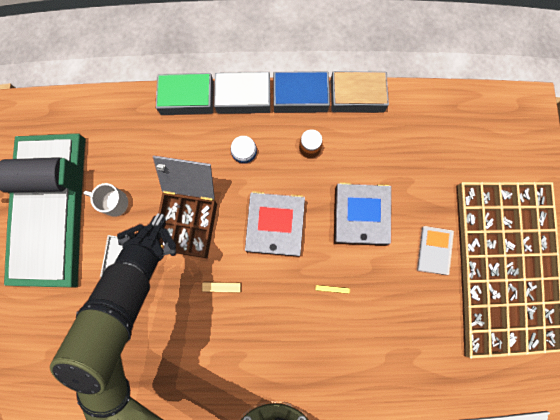

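The lid stands right back with its underside at (185,178) in the top view, and the fingers are clear. The other items are at the same pixels as at the start: strip (221,287), slug (333,289), tin (243,148), jar (311,142), mug (110,199). I'll measure the lid angle, compare the pictures, and hand in.

```bash
python3 - <<'E'
from h import *
a=cv2.imread("pics/scene0.png");b=cv2.imread("pics/s14.png")
d=(cv2.absdiff(a,b).max(2)>60).astype(np.uint8);d=cv2.morphologyEx(d,cv2.MORPH_OPEN,np.ones((3,3)))
n,_,st,_=cv2.connectedComponentsWithStats(d);print([list(map(int,r)) for r in st[1:] if r[4]>15])
# lid far edge corners in top view: hinge-rel X if height from angle
c=viewer.calibration("top");u=np.array([np.cos(.168),-np.sin(.168)]);h=np.array([.647,.218])
for th in(1.57,1.75,1.95):
    z=.061+.15*np.sin(th);p=onz(c,[[183.5,160.5]],z)[0];print(th,'expect X',-.15*np.cos(th),'seen',(p[:2]-h)@u)
print(ctrl.close_job())
E
```

```text
[[451, 0, 41, 75, 1300], [519, 0, 41, 46, 558], [541, 5, 7, 10, 45], [546, 5, 7, 11, 48], [553, 13, 7, 13, 56], [547, 17, 5, 4, 18], [442, 61, 10, 13, 96], [484, 78, 11, 20, 155], [408, 84, 10, 10, 76], [399, 87, 9, 18, 117], [470, 107, 46, 77, 1702], [494, 115, 6, 6, 18], [345, 157, 113, 77, 4249], [451, 172, 109, 106, 2712], [341, 229, 6, 4, 22], [293, 240, 68, 60, 1909], [283, 260, 6, 8, 31], [480, 269, 17, 21, 164], [282, 278, 25, 30, 268], [295, 279, 7, 8, 42], [276, 285, 16, 22, 135], [510, 292, 16, 16, 146]]
1.57 expect X -0.0001194490066099895 seen 0.05467853963029224
1.75 expect X 0.026736908347423812 seen 0.05521873413127685
1.95 expect X 0.05552712470269303 seen 0.05707494480932506
the job is handed in; nothing more can be done
None
```

The yellow-labelled box is open, with its lid right back on its stop, and I have handed the job in. I pressed the black dot with the closed fingertips until the lid had gone down about 4 mm. The spring then lifted the lid ajar by itself. I pushed it from underneath past upright, it fell back onto its stop, and I withdrew the arm.

**Last checks**
- **Lid angle:** in the top picture the far edge sits 57 mm behind the hinge line. A lid at 1.95 rad would put it at 55.5 mm.
- **Touching nothing:** the wrist force was down to sensor noise (under 0.5 N) and the fingers were clear of everything.
- **Other things:** the red and blue boxes are shut. In a before-and-after comparison of the scene picture, the only changes were the yellow box, the arm and shadows. The arm partly hid the composing stick in the top view and the wood strip in the scene view, but each showed unmoved in the other view.
- **Time:** about 17 s of the 45 s allowed.

**What disagreed**
- **Fingertip reach:** contact came with the closed fingertips about 2 mm behind the TCP, not 22 mm ahead of it as stated. I found the lid by force and pictures.
- **Press force:** it read 4 to 5 N while the lid moved, and 9.5 N at the bottom of the press.
- **Lid height:** crossing the two camera views first gave about 60 mm. The wrist view agreed with the stated 67 mm.
- **Joint 3:** while tilting the hand it held at its range limit, reading -1.082 against the stated -1.08. I backed it off before going on. I can't tell whether that counts as passing the limit.

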